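# Right the fallen oil bottle, then hold the lane's follower at its third click

### The arm

A 6-joint arm with a two-finger parallel gripper is mounted at the origin on the work surface. World frame = base frame: x ahead of the robot, y to its left, z up, the work surface at z = 0. Lengths are in mm, angles in degrees, forces in N, time in s.
With the tool pointing down it reaches from about 300 to 850 mm from the base axis. Payload 4.2 kg.
Tool frame: the origin (TCP) lies at the centre of the arm's flange, where the gripper is bolted on; the fingertips stand 191 mm ahead of it and the grasp point (between the pads) lies 172 mm ahead of it; z points along the fingers, y is the direction in which the jaws open and shut (so a half turn about z gives the same grasp; the last joint's range is limited). The gripper opens to 91 mm and grips with 3 to 60 N. Pads are 32 mm wide; open, the fingers measure 118 mm over their backs; the gripper's body (76 mm by 178 mm) begins 60 mm behind the grasp point.
Start: joints at [-69.672, 18.312, 89.639, -0, 72.044, -1.146], TCP at [210.498, -535.083, 404.776] pointing down, gripper open.
Joint ranges: [-177.97, 177.97], [-48.28, 115.42], [12.27, 149.76], [-77.06, 257.06], [2.81, 150.46], [-146.56, 146.56]. Speed limits (degrees/s): [147.25, 147.25, 180, 180, 180, 180].

### API

Orientations are given as [roll, pitch, yaw] about the fixed x, y, z axes, in that order (R = Rz(yaw) Ry(pitch) Rx(roll)).
In Python, from workcell import status, vision, ticket gives the robot as it stands.
- The arm moves only by the shell command python3 -m jog 'ROWS' [FORCE]. ROWS is JSON, a list of rows, each a list of 7 numbers: the finger opening in m, from 0 to 0.0912, then the shift along the tool's x, y, z in m, then the turn, a rotation vector about the tool's x, y, z in rad. A call has 1 to 12 rows; each row shifts and turns the commanded pose from where the row before left it, along the tool's axes as they then stand; what a row does not reach is not made up. A row lasts 1/8 s, in which the tool goes at most 62.5 mm and 10.7 degrees, less where a joint would pass 70% of its speed; a pose out of reach is approached as far as the arm can. A call with a gripper value outside its range is refused whole. The fingers move at their own pace and stop on an object; FORCE is the grip in N (left out, the last holds). Time passes only in rows, so rows that do not move let the fingers close. It gives the time, the measured TCP pose, the force and the opening at its end, in the units of the state.
- status.state(): the state, without advancing time (a new reading comes with each control period).
- vision.grab_frame(name): name is "side" or "top" or "wrist"; returns a dict with "color" (384x512x3 uint8, blue, green, red), "depth" (384x512 float32, mm along the optical axis (not along the pixel's ray), 0 where there is no reading), "fov_y" (degrees; the focal length in pixels is half the picture's height over the tangent of half this angle, whatever the lens; pixels are square), "cx", "cy" (the principal point, pixels), "pose" (4x4, takes a point from camera to world coordinates). Camera axes: x right, y down, z forward; pixel columns grow to the right and rows downward; lengths in mm; the calibration is good to about 2 mm. A picture is of the moment at which its call begins.
- ticket.job_done(): hands the job in, once; it reports no verdict.
Trained networks look in the newest picture that a camera, given by its name, has taken for a name from the list of things; names that differ only in an ending like _2 or _b are one class to them, and where a whole thing is asked for, a point or a joint stands for the part that bears it (a point fixed in the world has none). Each returns a list of dicts, best first, with "p" (0 to 1); they miss things now and then, are a little off and sometimes report something else, mostly with a low value. They report only what shows in the picture. A call takes as long as a camera call. They do not tell look-alikes from the thing itself.
- vision.find_in(camera, label): "location" ([x, y, z] in mm, in world coordinates, good to about 4 mm: the middle of the surface that is visible of it).
- vision.silhouettes(camera, label): "pixels" (384x512 bool, what is visible of it).
The state is a dict: "time_s": time; "qpos": joint angles; "qvel": joint speeds; "effort": joint torques, N m; "ee_pos": TCP position; "ee_rot": TCP orientation; "force": force on the tool from outside, world axes, zero at the start; "torque": the same for the moment, N m; "gripper_width": finger opening in mm.
Only numpy, scipy, OpenCV 4.12 (cv2) and the standard library are available. Lean on these libraries where they do the work, as an engineer would, in place of code of your own. Each camera call takes 0.05 s, during which the arm holds its last target.

### The job

One of the four oil bottles in the lane on the desk has fallen over: stand it upright again in the lane, in the gap between its two neighbours, setting it down rather than dropping it, and let go. Then take hold of the click-stop dial at the lane's end and turn it clockwise (seen from above) to the third click, not past it, so that the follower plate closes up to the row; the dial springs back when released, so finish while still holding it there. Leave the other bottles and everything else on the desk as they are.

Things in the scene. Friction and masses are not known exactly. Their poses are not given: they have to be found in the camera images.
- rack: Fixture fixed to the desk: aluminium floor plate 110 (x) by 465 (y), 6 thick; origin at its middle at desk height. The bottle lane runs along its y from -228 to the follower, between two rails 4 thick, tops 11 above the desk, 84 apart inside, centred on x = 0. The dial's block, 100 by 80, top 46 above the desk, is centred at x = 0, y = 188. Place and yaw (within 0.3 rad) vary.
- tipped: Plain steel bottle, about 0.3 kg, thick-based: round body 44 wide and 32 high, shoulder sloping in to a 16 wide neck at height 41, black ball stopper 24 across centred 63 above the underside; 75 tall. It lies on its side in the lane, about lengthwise, ball end towards the dial, between right_bottle and left_bottle. Origin at the centre of its underside, z along its axis to the ball (vertical when standing).
- tipped_ball (a point): Centre of the tipped bottle's ball stopper; 28 above the desk while lying, 69 when it stands in the lane. The polished ball is slippery and swivels between finger pads: pinched lightly at the ball (20 N) and lifted, the bottle swings down to hang nearly plumb; the harder the grip, the less it swings. Set down less than 0.3 rad off plumb, it rights itself.
- right_bottle: Another bottle of the same shape and size as the tipped one, standing upright in the lane. Origin at the centre of its underside. It is next to the gap on the rack's -y side (rack y about -137).
- left_bottle: Another bottle of the same shape and size as the tipped one, standing upright in the lane. Origin at the centre of its underside. It is next to the gap on the rack's +y side, nearest the follower (rack y about 32).
- end_bottle: Another bottle of the same shape and size as the tipped one, standing upright in the lane. Origin at the centre of its underside. It is at the lane's -y end, beyond right_bottle (rack y about -193).
- dial (a joint): Turn of the dial in rad about its vertical axis, 0 at rest, growing clockwise seen from above. Clicks at 0.4, 0.8, 1.2 (third), 1.6; end at 2.0. A spring of 0.075 N m at rest, 0.11 N m at the third click, turns it back to 0 from any click when released. The clicks add a ripple of about 0.06 N m: resisting in the first half between two clicks, helping in the second.
- dial_bar: The dial's grip: black upright bar 46 long (its x), 14 thick (its y), 34 high, on a round skirt 52 across, turning with the dial. Origin on the dial's axis at the bar's foot, 54 above the desk (bar top 88), at rack x = 0, y = 188. Its -x end is the pointer, with a white line on top; at rest its axes are the rack's.
- third_mark (a point): The raised white mark on the block's top that the pointer faces at the third click; 1.2 rad clockwise from the one at rest. These two marks are longer than those of the other clicks. The point lies 36 from the dial's axis, 47 above the desk.
- follower: Upright plate across the lane, 78 wide, top 58 above the desk, moved by the dial: 10 mm towards the bottles (-y of the rack) per click. Origin on its lane-side face at desk height, in mid-lane: rack y = 98 at rest, 68 at the third click, close to left_bottle; a fourth click would run it into the row.
- marker: Wooden pen 130 long, 18 thick, lying on the desk before the rack; a bystander. Origin at mid-length on its underside.
- tin: Flat brass tin 50 by 80, 22 high, on the desk behind the rack; a bystander. Origin under its centre.
- phone: Black phone 70 by 145, 9 thick; a bystander. Origin under its centre.
- notebook: Green-grey notebook 210 by 148, 14 thick; a bystander. Origin under its centre.
- glass_bowl: Glass bowl 120 wide, 50 high; a bystander. Origin under its centre.
- mug: White mug 80 wide, 90 high; a bystander. Origin under its centre.
- tape: Cardboard-coloured roll 90 wide, 20 high; a bystander. Origin under its centre.
There are look-alikes about, which are no part of the job. Leave any blue or turquoise look-alike of the tipped alone.

How it is judged:
By the outcome, as a careful person would: the job done as asked, in the order asked, and still so for the second after the job is handed in, while the arm keeps its last pose, push and grip.
It also fails if it takes over 58 s, if anything falls off the work surface, if the arm or the gripper's body presses on something with over 40 N, if the wrist force passes 120 N, or if a joint passes its speed limit or range.

## Working session

There is one attempt and no reset: what is moved stays moved. The work goes in short steps, Python scripts to look and compute and a shell command to move; the robot and the scene stay as the last step left them, time stands still between calls to the robot, and variables do not carry over. Pictures are saved under pics/ and viewed, and the job is handed in when it is done.

```bash
ls; mkdir -p pics; cat > h.py <<'E'
import numpy as np, cv2
from workcell import status, vision, ticket
def grab(n,fn=None):
    f=vision.grab_frame(n)
    if fn: cv2.imwrite('pics/'+fn,f['color'])
    return f
def K(f):
    fl=192/np.tan(np.radians(f['fov_y'])/2); return fl
def px2w(f,u,v,d=None):
    if d is None: d=f['depth'][int(v),int(u)]
    fl=K(f); p=np.array([(u-f['cx'])/fl*d,(v-f['cy'])/fl*d,d,1]); return (f['pose']@p)[:3]
def w2px(f,P):
    q=np.linalg.inv(f['pose'])@np.append(P,1); fl=K(f); return q[0]/q[2]*fl+f['cx'],q[1]/q[2]*fl+f['cy']
def plane(f,u,v,z):
    o=f['pose'][:3,3]; p=px2w(f,u,v,1000.); d=p-o; return o+d*(z-o[2])/d[2]
E
python3 - <<'E'
from h import *
for c in ['top','side']:
    f=grab(c,c+'0.png'); print(c,f['fov_y'],f['pose'].round(2).tolist())
    for l in ['rack','tipped','tipped_ball','right_bottle','left_bottle','end_bottle','dial','dial_bar','third_mark','follower','marker','tin']:
        print(l,[(np.round(d['location']).tolist(),round(d['p'],2)) for d in vision.find_in(c,l)][:6])
s=status.state();print(s)
E
```

```text
pics
top 49.53781506282103 [[0.02, -0.99, 0.16, 364.58], [-1.0, -0.02, 0.01, 13.35], [-0.01, -0.16, -0.99, 1140.44], [0.0, 0.0, 0.0, 1.0]]
rack [([520.0, 11.0, 4.0], 0.25)]
tipped [([380.0, -211.0, 34.0], 0.82), ([693.0, 3.0, 34.0], 0.74), ([533.0, -80.0, 44.0], 0.73)]
tipped_ball [([384.0, -214.0, 36.0], 0.81), ([531.0, -78.0, 48.0], 0.66), ([695.0, 2.0, 34.0], 0.62), ([517.0, -203.0, 44.0], 0.37)]
right_bottle [([523.0, -151.0, 47.0], 0.67), ([516.0, -204.0, 44.0], 0.33), ([429.0, -48.0, 13.0], 0.22)]
left_bottle [([519.0, 16.0, 41.0], 0.57)]
end_bottle [([453.0, -409.0, 14.0], 0.36)]
dial [([524.0, 94.0, 24.0], 0.58), ([531.0, 171.0, 55.0], 0.57)]
dial_bar [([531.0, 163.0, 54.0], 0.64)]
third_mark [([522.0, 14.0, 6.0], 0.88)]
follower [([526.0, 95.0, 25.0], 0.5)]
marker [([429.0, -48.0, 16.0], 0.61)]
tin [([633.0, -131.0, 23.0], 0.67)]
side 49.92582781705248 [[-1.0, -0.06, 0.04, 495.72], [-0.07, 0.62, -0.78, 1025.47], [0.02, -0.78, -0.62, 854.72], [0.0, 0.0, 0.0, 1.0]]
rack [([524.0, 89.0, 16.0], 0.78)]
tipped [([531.0, -78.0, 34.0], 0.62), ([696.0, 19.0, 29.0], 0.62), ([380.0, -1
[... 529 characters left out ...]
6.0], 0.52), ([760.0, -254.0, 31.0], 0.39)]
{'time_s': 1.3, 'qpos': array([-6.96725482e+01,  1.83140341e+01,  8.96390433e+01,  4.66512317e-04,
        7.20419420e+01, -1.14713549e+00]), 'qvel': array([-0.02720549, -0.03175013,  0.03593817,  0.07998134, -0.03844797,
        0.04460625]), 'effort': array([ 1.53970770e-03, -4.12352729e+01, -2.32223850e+01,  7.28309364e-02,
        3.78874002e-02, -1.91028863e-05]), 'ee_pos': array([ 210.49624697, -535.10076353,  404.75421858]), 'ee_rot': array([ 1.79995011e+02, -3.43996482e-04,  2.14744435e+01]), 'force': array([ 0.75505107, -0.16799505,  0.35320143]), 'torque': array([ 0.03262338, -0.0272109 , -0.00739772]), 'gripper_width': 90.95086759676767}
```

View pics/top0.png

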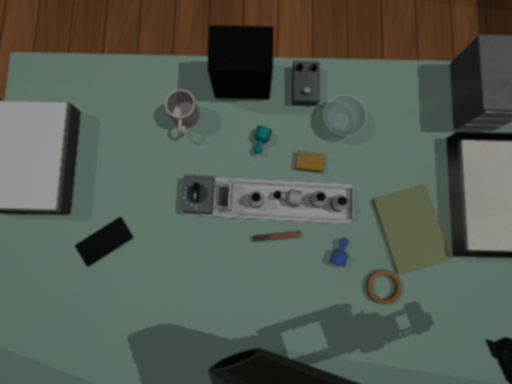

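View pics/side0.png

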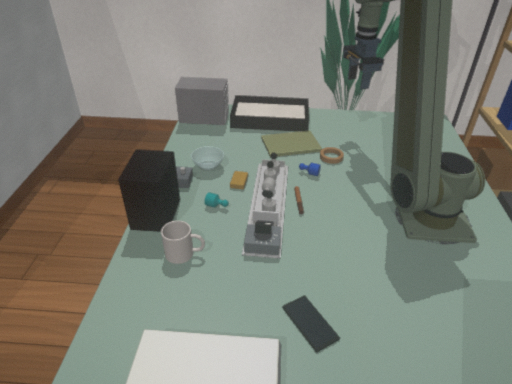

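The top view shows the tipped bottle at about px (293,198) with its ball at (277,195). It sits between the standing bottles at (257,199) and (319,199), and the dial is at (197,193). Next I'll zoom in and locate these precisely.

```bash
python3 - <<'E'
from h import *
f=grab('top'); 
c=f['color'][165:235,170:365]; c=cv2.resize(c,None,fx=4,fy=4,interpolation=cv2.INTER_CUBIC)
c=np.clip(c.astype(float)*1.8,0,255).astype(np.uint8)
cv2.imwrite('pics/topz.png',c)
for u,v in [(257,195),(277,195),(319,195),(341,198),(197,186)]:
    print((u,v),px2w(f,u,v).round(1))
# block corners depth
d=f['depth']; 
print(d[188:205:2,180:216:3].round(0))
E
```

```text
(257, 195) [524.3   8.7  82.6]
(277, 195) [532.6 -45.2  35.9]
(319, 195) [ 528.5 -151.    79.5]
(341, 198) [ 521.9 -207.3   80.3]
(197, 186) [543.3 163.4  87.1]
[[1160. 1109. 1108. 1104. 1103. 1065. 1077. 1105. 1102. 1112. 1111. 1137.]
 [1154. 1106. 1111. 1103. 1067. 1064. 1083. 1101. 1100. 1112. 1109. 1141.]
 [1156. 1110. 1108. 1102. 1063. 1068. 1086. 1102. 1100. 1107. 1106. 1145.]
 [1151. 1107. 1104. 1101. 1065. 1064. 1087. 1099. 1099. 1106. 1105. 1147.]
 [1151. 1107. 1108. 1098. 1064. 1069. 1090. 1102. 1100. 1104. 1106. 1145.]
 [1155. 1103. 1104. 1103. 1066. 1062. 1090. 1100. 1100. 1108. 1107. 1145.]
 [1151. 1106. 1106. 1103. 1097. 1081. 1099. 1097. 1103. 1104. 1107. 1146.]
 [1151. 1104. 1104. 1106. 1104. 1099. 1102. 1106. 1103. 1105. 1101. 1143.]
 [1152. 1102. 1106. 1105. 1101. 1102. 1107. 1100. 1103. 1099. 1108. 1147.]]
```

View pics/topz.png

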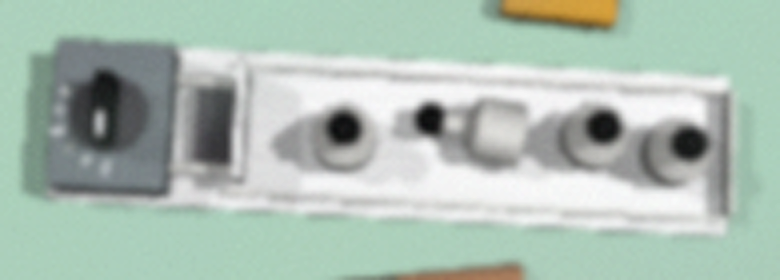

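```bash
python3 -m jog '[[0.08,0.039,-0.029,0,0,0,0],[0.08,0.039,-0.029,0,0,0,0],[0.08,0.039,-0.029,0,0,0,0],[0.08,0.039,-0.029,0,0,0,0],[0.08,0.039,-0.029,0,0,0,0],[0.08,0.039,-0.029,0,0,0,0],[0.08,0.039,-0.029,0,0,0,0],[0.08,0.039,-0.029,0,0,0,0],[0.08,0.039,-0.029,0,0,0,0],[0.08,0.039,-0.029,0,0,0,0],[0.08,0.039,-0.029,0,0,0,0],[0.08,0.039,-0.029,0,0,0,0]]' 20
python3 -m jog '[[0.06,0,0,0,0,0,-0.163],[0.06,0,0,0,0,0,-0.163],[0.06,0,0,0,0,0,-0.163],[0.06,0,0,0,0,0,-0.163],[0.06,0,0,0,0,0,-0.163],[0.06,0,0,0,0,0,-0.163],[0.06,0,0,0,0,0,-0.163],[0.06,0,0,0,0,0,0]]'
python3 - <<'E'
from h import *
f=grab('wrist','w1.png'); print(f['fov_y'],f['pose'].round(2).tolist()); s=status.state(); print(s['ee_pos'],s['ee_rot'],s['qpos'])
for l in ['tipped','tipped_ball','right_bottle','left_bottle','dial_bar','follower']:
        print(l,[(np.round(d['location']).tolist(),round(d['p'],2)) for d in vision.find_in('wrist',l)][:6])
E
```

```text
time_s: 2.85
ee_pos: [519.3, -38.4, 404.9]
ee_rot: [180.0, -0.0, 21.5]
force: [0.6, -0.1, 0.4]
gripper_width: 80.1
time_s: 3.85
ee_pos: [518.6, -39.9, 404.8]
ee_rot: [180.0, 0.0, 86.7]
force: [-0.3, 0.3, -0.1]
gripper_width: 59.7
61.37759635963118 [[1.0, -0.06, -0.02, 523.35], [-0.06, -0.96, -0.27, 35.59], [-0.0, 0.27, -0.96, 384.8], [0.0, 0.0, 0.0, 1.0]]
[518.61081102 -39.90052118 404.79484201] [1.79989269e+02 4.73095178e-03 8.66890430e+01] [-5.66519403e+00  1.33657543e+01  9.66508633e+01 -4.56203500e-03
  6.99724663e+01 -2.35267551e+00]
tipped [([530.0, -78.0, 42.0], 0.86), ([699.0, 4.0, 34.0], 0.84), ([422.0, -222.0, 24.0], 0.37)]
tipped_ball [([694.0, 3.0, 31.0], 0.83), ([531.0, -79.0, 41.0], 0.68), ([525.0, 14.0, 45.0], 0.45), ([426.0, -224.0, 24.0], 0.41)]
right_bottle [([528.0, -137.0, 37.0], 0.96), ([534.0, -76.0, 42.0], 0.47)]
left_bottle [([523.0, 15.0, 46.0], 0.59)]
dial_bar [([532.0, -76.0, 46.0], 0.48)]
follower [([527.0, 95.0, 27.0], 0.9)]
```

View pics/w1.png

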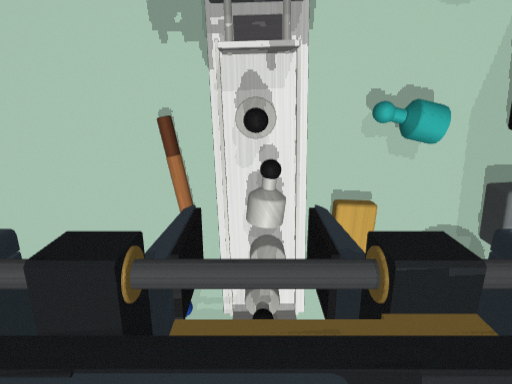

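The wrist view shows the lane running vertically. The tipped ball is at px (271,169), the left bottle's ball at (256,120), and the rails at about x=220 and x=300. I'll measure these.

```bash
python3 - <<'E'
from h import *
f=grab('wrist'); g=cv2.cvtColor(f['color'],cv2.COLOR_BGR2GRAY)
def blob(g,u,v,r,th=50):
    m=(g<th).astype(np.uint8); n,l,st,c=cv2.connectedComponentsWithStats(m)
    best=min((i for i in range(1,n) if st[i,4]>15),key=lambda i:np.hypot(*(c[i]-[u,v]))); return c[best],st[best]
for nm,u,v,z in [('tip',271,169,28),('left',256,120,69)]:
    c,s=blob(g,u,v,0); print(nm,c,s,plane(f,*c,z).round(1), 'depth',(px2w(f,*c)).round(1))
# follower top edge ends, rail lines at z=11: gradient
print(plane(f,222,45,58),plane(f,297,45,58))
gg=g.astype(int)
for v in (70,90,140,190,225): print(v,gg[v,205:235].tolist(),gg[v,288:318].tolist())
f=grab('top'); g=cv2.cvtColor(f['color'],cv2.COLOR_BGR2GRAY)
for nm,u,v,z in [('left',256,196,69),('right',320,196,69),('end',342,200,69),('tip',277,195,28),('bar',197,190,88)]:
    c,s=blob(g,u,v,0,45); print(nm,c,s,plane(f,*c,z).round(1))
E
```

```text
tip [270.39144737 168.84868421] [261 160  20  19 304] [536.6 -45.3  28. ] depth [536.2 -42.9  38.7]
left [255.57929515 119.86563877] [244 108  24  25 454] [522.9  12.8  69. ] depth [522.9  13.7  81.7]
[495.37057047  82.43168063  58.        ] [565.37463814  78.48638019  58.        ]
70 [182, 180, 181, 181, 165, 217, 221, 217, 217, 219, 219, 201, 188, 187, 186, 128, 200, 208, 209, 206, 207, 206, 210, 209, 211, 205, 205, 206, 206, 212] [212, 211, 220, 224, 224, 223, 224, 213, 140, 170, 200, 202, 200, 227, 226, 219, 224, 227, 225, 227, 170, 180, 182, 180, 182, 183, 181, 182, 181, 179]
90 [181, 182, 181, 181, 181, 184, 217, 220, 220, 214, 215, 203, 202, 196, 196, 196, 146, 202, 208, 208, 206, 204, 209, 212, 211, 209, 203, 214, 215, 221] [228, 225, 221, 226, 227, 222, 226, 215, 126, 165, 193, 195, 204, 230, 225, 221, 227, 227, 227, 223, 185, 182, 181, 182, 181, 183, 179, 182, 181, 181]
140 [181, 182, 183, 182, 183, 180, 182, 181, 170, 219, 223, 222, 219, 217, 220, 202, 194, 194, 186, 162, 223, 222, 221, 219, 221, 227, 226, 218, 206, 206] [225, 227, 222, 227, 232, 227, 212, 179, 139, 192, 1
[... 346 characters left out ...]
54, 178, 181, 182, 182, 181, 184, 181, 181, 182, 181, 180]
225 [182, 180, 183, 181, 182, 180, 180, 180, 182, 181, 182, 181, 181, 168, 220, 223, 224, 222, 224, 216, 211, 211, 211, 170, 223, 226, 225, 223, 222, 225] [224, 226, 224, 225, 226, 226, 224, 126, 212, 217, 216, 224, 227, 227, 224, 227, 224, 181, 181, 182, 64, 21, 18, 12, 16, 12, 17, 17, 14, 19]
left [223.475 198.375] [220 189   7  16  80] [515.4  95.6  69. ]
right [341.5 200.5] [338 197   8   8  48] [ 517.1 -210.9   69. ]
end [341.5 200.5] [338 197   8   8  48] [ 517.1 -210.9   69. ]
tip [290.58481013 198.30632911] [ 262  155   64   73 1975] [525.6 -82.4  28. ]
bar [196.85169492 192.86440678] [188 183  19  20 236] [525.3 162.8  88. ]
```

```bash
python3 - <<'E'
from h import *
f=grab('wrist')
L=[plane(f,u-.5,v,6) for u,v in [(209.7,70),(211,90),(213.7,140),(217,190),(218.3,225)]]
R=[plane(f,u-.5,v,6) for u,v in [(308.3,70),(308,90),(307.3,140),(306.4,190)]]
for A in (L,R):
    A=np.array(A); p=np.polyfit(A[:,1],A[:,0],1); print(p, np.polyval(p,[-47,12,165]))
E
```

```text
[3.38874015e-02 4.72559738e+02] [470.96702983 472.96638652 478.15115895]
[2.82238982e-02 5.81778743e+02] [580.45221958 582.11742958 586.435686  ]
```

```bash
python3 -m jog '[[0.045,-0.002,0.009,0.02,0,0,0],[0.045,-0.002,0.009,0.03,0,0,0],[0.045,0,0,0.03,0,0,0],[0.045,0,0,0.03,0,0,0],[0.045,0,0,0.03,0,0,0],[0.045,0,0,0.02,0,0,0],[0.045,0,0,0.01,0,0,0],[0.045,0,0,0,0,0,0]]'
python3 - <<'E'
from h import *
f=grab('wrist','w2.png'); g=cv2.cvtColor(f['color'],cv2.COLOR_BGR2GRAY)
E
```

```text
time_s: 5.35
ee_pos: [536.4, -44.9, 234.5]
ee_rot: [-180.0, 0.0, 86.8]
force: [-0.3, 0.4, 0.7]
gripper_width: 45.0
```

View pics/w2.png

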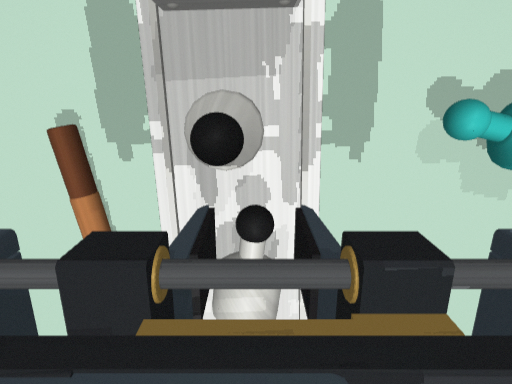

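The ball, at px (255,224), is centred between the fingers. I'll go down, close lightly and lift slowly.

```bash
python3 -m jog '[[0.045,0,0,0.01,0,0,0],[0.042,0,0,0.01,0,0,0],[0.040,0,0,0.01,0,0,0],[0.03,0,0,0.001,0,0,0],[0.01,0,0,0,0,0,0],[0.01,0,0,0,0,0,0],[0.01,0,0,0,0,0,0],[0.01,0,0,0,0,0,0]]' 20
```

```text
time_s: 6.4
ee_pos: [536.3, -45.0, 203.8]
ee_rot: [180.0, 0.0, 86.9]
force: [-0.5, -1.4, 0.2]
gripper_width: 22.4
```

```bash
python3 -m jog '[[0.01,0,0,-0.004,0,0,0],[0.01,0,0,-0.006,0,0,0],[0.01,0,0,-0.006,0,0,0],[0.01,0,0,-0.006,0,0,0],[0.01,0,0,-0.006,0,0,0],[0.01,0,0,-0.006,0,0,0],[0.01,0,0,-0.006,0,0,0],[0.01,0,0,-0.006,0,0,0],[0.01,0,0,-0.005,0,0,0],[0.01,0,0,-0.004,0,0,0],[0.01,0,0,0,0,0,0],[0.01,0,0,0,0,0,0]]'
python3 - <<'E'
from h import *
f=grab('wrist','w3.png'); f=grab('side')
c=f['color'][140:260,220:320]; cv2.imwrite('pics/s3.png',cv2.resize(c,None,fx=5,fy=5,interpolation=cv2.INTER_CUBIC))
E
```

```text
time_s: 7.9
ee_pos: [536.3, -44.9, 258.6]
ee_rot: [-180.0, 0.0, 86.9]
force: [1.5, 0.0, -2.6]
gripper_width: 22.5
```

View pics/w3.png

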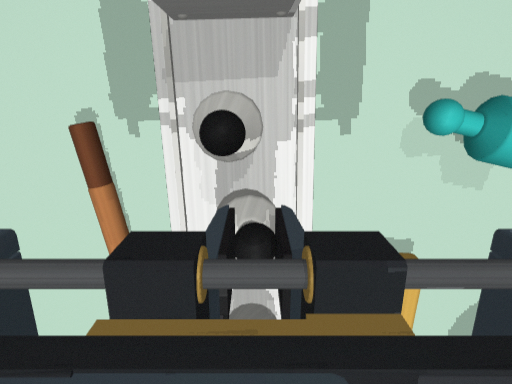

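View pics/s3.png

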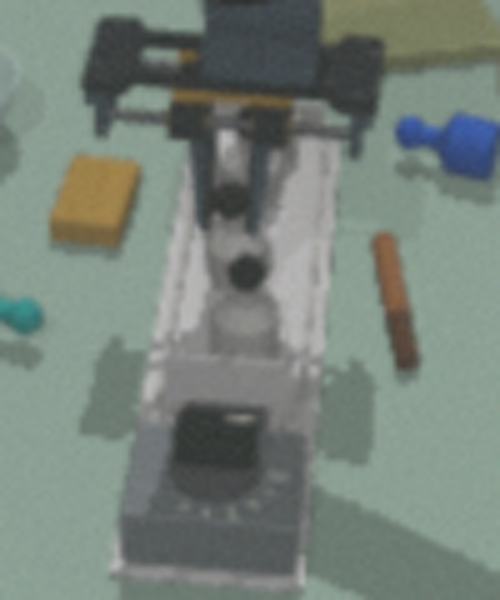

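The bottle has swung down and hangs from the ball, and the force reads its weight (2.6 N). I'll estimate the tilt.

```bash
python3 - <<'E'
from h import *
f=grab('wrist'); s=status.state()
e=s['ee_pos']; B=np.array([e[0],e[1]-.3,83.])
print('ball px',w2px(f,B))
ang=np.linspace(0,2*np.pi,60)
for t in [-.3,-.2,-.1,0,.1,.2,.3]:   # t: underside swung toward +y if positive
    ax=np.array([0,-np.sin(t),np.cos(t)]); u=np.array([1,0,0]); w=np.cross(ax,u)
    pts=[w2px(f,B+ax*(h-63)+22*(np.cos(a)*u+np.sin(a)*w)) for h in (0,32) for a in ang]
    p=np.array(pts); print(t,'min v',p[:,1].min().round(1),'u range',p[:,0].min().round(),p[:,0].max().round(), 'v@32',p[60:,1].min().round(1))
for v in range(182,232,4): print(v,f['color'][v,250].tolist(),px2w(f,250,v).round(0))
E
```

```text
ball px (np.float64(254.09654324029754), np.float64(245.07863222915017))
-0.3 min v 200.9 u range 220.0 290.0 v@32 201.9
-0.2 min v 192.3 u range 219.0 290.0 v@32 197.1
-0.1 min v 183.9 u range 219.0 290.0 v@32 192.7
0 min v 175.8 u range 219.0 290.0 v@32 188.6
0.1 min v 167.9 u range 218.0 290.0 v@32 184.8
0.2 min v 160.3 u range 218.0 290.0 v@32 181.5
0.3 min v 153.0 u range 217.0 290.0 v@32 178.6
182 [190, 192, 190] [534. -31.   6.]
186 [189, 191, 190] [534. -34.   6.]
190 [103, 106, 106] [534. -32.  26.]
194 [105, 108, 107] [535. -28.  46.]
198 [162, 166, 167] [535. -30.  50.]
202 [160, 164, 164] [534. -32.  51.]
206 [158, 164, 163] [534. -34.  54.]
210 [159, 163, 162] [534. -36.  55.]
214 [158, 162, 162] [534. -38.  56.]
218 [173, 178, 178] [534. -39.  60.]
222 [82, 84, 83] [535. -35.  77.]
226 [19, 21, 20] [535. -34.  84.]
230 [23, 23, 24] [535. -35.  87.]
```

```bash
python3 -m jog '[[0.01,-0.004,-0.001,0,0,0.01,0],[0.01,-0.008,-0.002,0,0,0.02,0],[0.01,-0.008,-0.002,0,0,0.02,0],[0.01,-0.008,-0.002,0,0,0.02,0],[0.01,-0.008,-0.001,0,0,0.02,0],[0.01,-0.008,-0.001,0,0,0.02,0],[0.01,-0.003,0,0,0,0.01,0],[0.01,0,0,0,0,0,0],[0.01,0,0,0,0,0,0]]'
python3 - <<'E'
from h import *
from scipy.spatial.transform import Rotation as Ro
f=grab('wrist','w4.png'); s=status.state()
R=Ro.from_euler('xyz',s['ee_rot'],degrees=True).as_matrix(); G=s['ee_pos']+R[:,2]*172; print('grasp',G.round(1))
B=s['ee_pos']+R[:,2]*176
print('ball',B.round(1),w2px(f,B))
ang=np.linspace(0,2*np.pi,60)
for t in [-.3,-.2,-.1,0,.1,.2,.3]:
    ax=np.array([0,-np.sin(t),np.cos(t)]); u=np.array([1,0,0]); w=np.cross(ax,u)
    p=np.array([w2px(f,B+ax*(h-63)+22*(np.cos(a)*u+np.sin(a)*w)) for h in (0,32) for a in ang]); print(t,'min v',p[:,1].min().round(1))
for v in range(166,232,4): print(v,f['color'][v,250].tolist(),px2w(f,250,v).round(0))
f=grab('top')
c=f['color'][165:235,170:365]; c=cv2.resize(c,None,fx=4,fy=4,interpolation=cv2.INTER_CUBIC)
cv2.imwrite('pics/t4.png',np.clip(c.astype(float)*1.8,0,255).astype(np.uint8))
E
```

```text
time_s: 9.18
ee_pos: [524.9, -91.1, 256.4]
ee_rot: [180.0, -6.9, 86.9]
force: [-0.0, 0.2, -2.8]
gripper_width: 22.3
grasp [526.  -70.5  85.7]
ball [526.  -70.   81.7] (np.float64(253.86681731681307), np.float64(243.99980453805884))
-0.3 min v 207.1
-0.2 min v 201.9
-0.1 min v 193.3
0 min v 184.9
0.1 min v 176.7
0.2 min v 168.8
0.3 min v 161.1
166 [187, 191, 189] [525. -36.   6.]
170 [188, 191, 190] [525. -39.   5.]
174 [187, 191, 189] [525. -41.   7.]
178 [186, 189, 188] [524. -45.   5.]
182 [189, 191, 190] [524. -47.   7.]
186 [188, 190, 189] [524. -51.   6.]
190 [154, 157, 156] [524. -51.  22.]
194 [106, 108, 108] [525. -50.  44.]
198 [163, 168, 170] [525. -51.  51.]
202 [164, 168, 169] [525. -54.  51.]
206 [161, 166, 166] [524. -56.  53.]
210 [164, 168, 167] [524. -58.  55.]
214 [161, 166, 165] [524. -60.  57.]
218 [173, 178, 177] [524. -62.  59.]
222 [83, 87, 87] [525. -59.  78.]
226 [21, 20, 19] [525. -59.  85.]
230 [25, 24, 23] [525. -61.  86.]
```

View pics/w4.png

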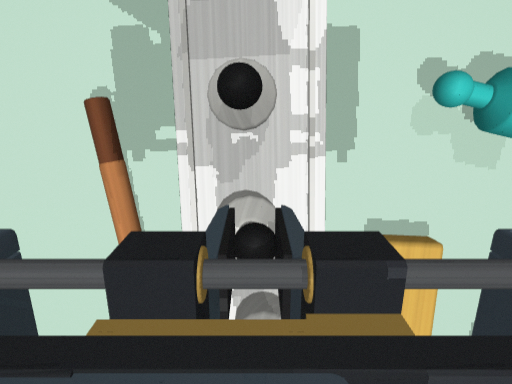

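View pics/t4.png

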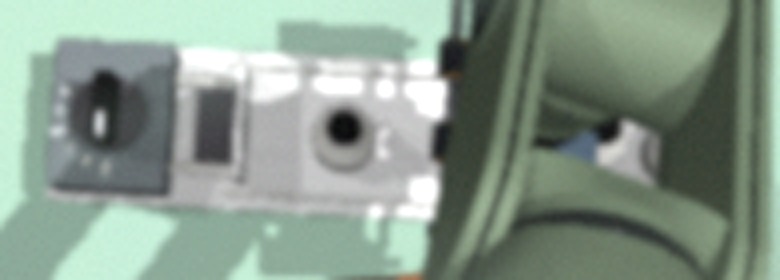

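The bottle is now about 0.04 rad off plumb. I'll lower it until it touches the plate.

```bash
python3 -m jog '[[0.01,0,0,0.003,0,0,0],[0.01,0,0,0.003,0,0,0],[0.01,0,0,0.002,0,0,0],[0.01,0,0,0.002,0,0,0],[0.01,0,0,0.0,0,0,0]]'
python3 -m jog '[[0.01,0,0,0.001,0,0,0],[0.01,0,0,0,0,0,0]]'
python3 -m jog '[[0.01,0,0,0.001,0,0,0],[0.01,0,0,0,0,0,0]]'
python3 -m jog '[[0.01,0,0,0.001,0,0,0],[0.01,0,0,0,0,0,0]]'
```

```text
time_s: 9.9
ee_pos: [524.9, -90.1, 246.7]
ee_rot: [180.0, -6.9, 86.9]
force: [-0.5, -0.4, 0.3]
gripper_width: 22.5
time_s: 10.15
ee_pos: [524.9, -90.0, 246.6]
ee_rot: [180.0, -6.9, 86.9]
force: [-3.3, -0.6, 7.2]
gripper_width: 22.6
time_s: 10.4
ee_pos: [524.9, -89.9, 246.4]
ee_rot: [179.9, -6.9, 86.9]
force: [-3.8, -0.7, 13.5]
gripper_width: 22.6
time_s: 10.65
ee_pos: [525.3, -89.9, 246.2]
ee_rot: [179.8, -6.9, 86.9]
force: [-4.8, -1.9, 16.0]
gripper_width: 22.5
```

It has touched down, pressing with 16 N. I'll relieve the pressure, then open just enough to release; a slow opening is gentler.

```bash
python3 -m jog '[[0.01,0,0,-0.002,0,0,0],[0.01,0,0,0,0,0,0],[0.01,0,0,0,0,0,0]]'
python3 -m jog '[[0.024,0,0,0,0,0,0],[0.026,0,0,0,0,0,0],[0.03,0,0,0,0,0,0],[0.035,0,0,0,0,0,0],[0.045,0,0,0,0,0,0],[0.045,0,0,0,0,0,0]]'
python3 - <<'E'
from h import *
f=grab('wrist','w5.png')
E
```

```text
time_s: 11.02
ee_pos: [525.2, -90.1, 246.4]
ee_rot: [179.9, -6.9, 86.9]
force: [-1.3, -1.0, 7.3]
gripper_width: 22.6
time_s: 11.78
ee_pos: [525.1, -90.0, 245.6]
ee_rot: [180.0, -6.9, 86.8]
force: [-0.5, -0.2, 0.8]
gripper_width: 44.7
```

View pics/w5.png

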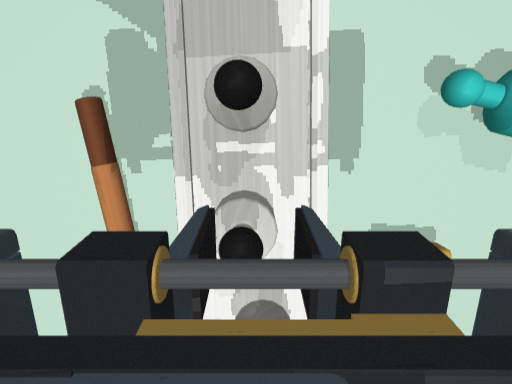

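The bottle stands at px (241,245) between the open fingers, and I've let go of it. I'll retreat upward and check.

```bash
python3 -m jog '[[0.045,0,0,-0.006,0,0,0],[0.045,0,0,-0.012,0,0,0],[0.045,0,0,-0.02,0,0,0],[0.045,0,0,-0.03,0,0,0],[0.045,0,0,-0.04,0,0,0],[0.045,0,0,-0.04,0,0,0],[0.045,0,0,0,0,-0.12,0],[0.045,0,0,0,0,0,0]]'
python3 - <<'E'
from h import *
print(status.state()['ee_pos'],status.state()['ee_rot'])
f=grab('wrist','w6.png')
f=grab('side'); c=f['color'][140:260,220:320]; cv2.imwrite('pics/s6.png',cv2.resize(c,None,fx=5,fy=5,interpolation=cv2.INTER_CUBIC))
E
```

```text
time_s: 12.82
ee_pos: [523.7, -107.2, 393.8]
ee_rot: [179.9, -0.0, 86.9]
force: [-0.2, 0.6, -0.6]
gripper_width: 45.1
[ 523.6736009  -107.18200472  393.75585385] [ 1.79887436e+02 -2.58661428e-02  8.69001072e+01]
```

View pics/w6.png

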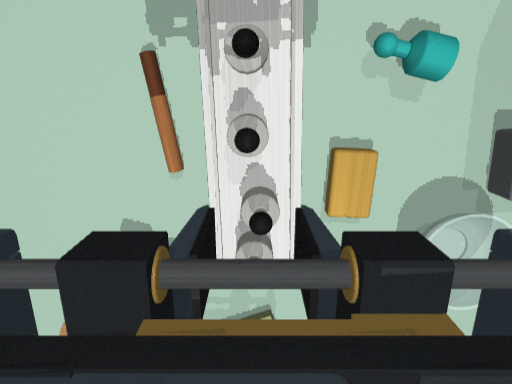

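View pics/s6.png

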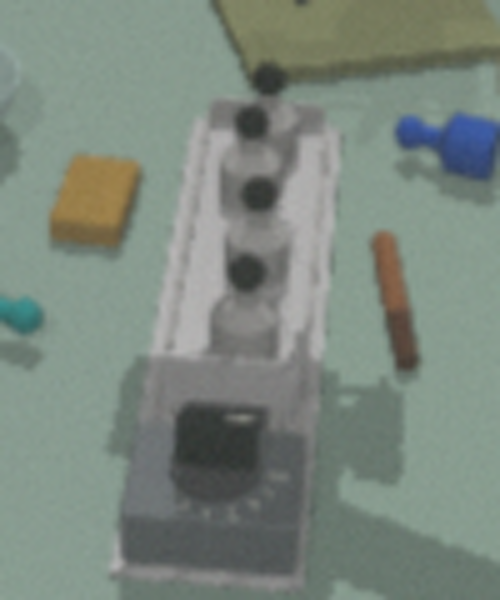

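All four bottles stand upright, with balls at wrist px (245,43), (247,140), (261,223) and one hidden further down. Next I'll move towards the dial for a clear view of it.

```bash
python3 -m jog '[[0.045,0.025,-0.001,0,0,0,0],[0.045,0.035,-0.001,0,0,0,0],[0.045,0.04,-0.001,0,0,0,0],[0.045,0.04,-0.001,0,0,0,0],[0.045,0.04,-0.001,0,0,0,0],[0.045,0.027,0,0,0,0,0],[0.045,0,0,0,0,0,0]]'
python3 - <<'E'
from h import *
print(status.state()['ee_pos'],status.state()['ee_rot'])
f=grab('wrist','w7.png')
for l in ['dial_bar','third_mark','left_bottle','tipped']:
    print(l,[(np.round(d['location'],1).tolist(),round(d['p'],2)) for d in vision.find_in('wrist',l)][:4])
m=[d for d in vision.silhouettes('wrist','dial_bar')][:1]
if m:
    v,u=np.nonzero(m[0]['pixels']); print(u.min(),u.max(),v.min(),v.max())
E
```

```text
time_s: 13.8
ee_pos: [530.2, 100.6, 391.8]
ee_rot: [-179.9, -0.0, 87.0]
force: [-0.1, 0.0, -0.7]
gripper_width: 44.9
[530.24104118 100.59225413 391.75159624] [-1.79890416e+02 -4.32892398e-02  8.69927782e+01]
dial_bar [([531.3, 167.8, 52.5], 0.57)]
third_mark [([536.0, 115.0, 28.4], 0.97), ([522.2, -58.7, 42.5], 0.52)]
left_bottle [([523.4, 22.7, 43.0], 0.62)]
tipped [([515.2, -60.0, 45.5], 0.94), ([704.6, 17.6, 27.3], 0.89)]
225 279 75 130
```

View pics/w7.png

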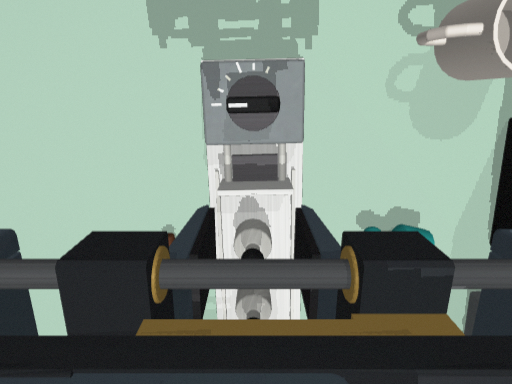

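```bash
python3 - <<'E'
from h import *
f=grab('wrist'); c=f['color'][50:155,190:316]; 
e=cv2.resize(c,None,fx=6,fy=6,interpolation=cv2.INTER_CUBIC); cv2.imwrite('pics/w7z.png',np.clip(e*2.0,0,255).astype(np.uint8))
d=f['depth']
m=np.zeros(d.shape,bool)
V,U=np.mgrid[85:125,215:295]; fl=K(f); D=d[85:125,215:295]
P=np.stack([(U-f['cx'])/fl*D,(V-f['cy'])/fl*D,D,np.ones_like(D)],-1)@f['pose'].T
top=P[(P[...,2]>80)&(P[...,2]<95)][:,:2].astype(np.float32)
r=cv2.minAreaRect(top); print(len(top),r,top.mean(0),np.median(P[P[...,2]>80][:,2]))
E
```

```text
884 ((531.9002685546875, 169.30447387695312), (13.968751907348633, 45.83848571777344), 88.25935363769531) [532.0609  169.41441] 87.7454548365576
```

View pics/w7z.png

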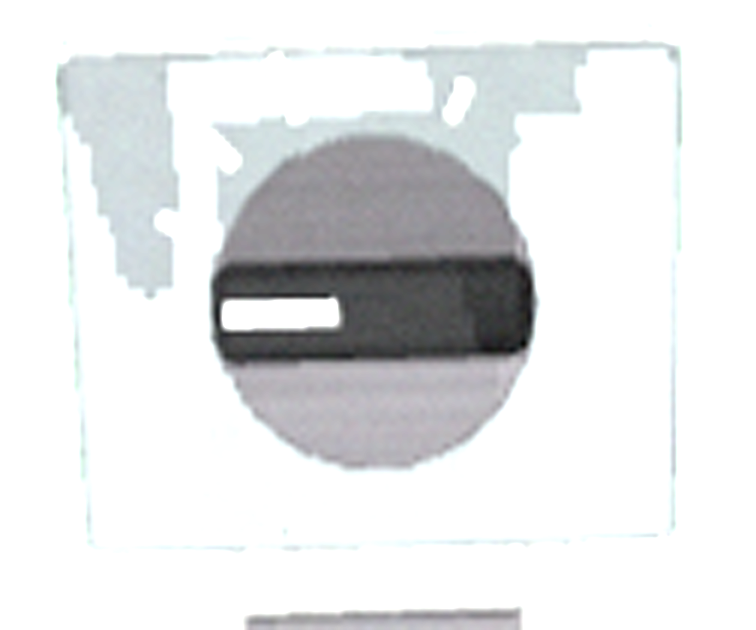

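The depth data gives the bar's top as 45.8 x 14.0 mm, centred at (531.9, 169.3) with long axis at -1.74°, pointer towards -x. I'll move over it, turn the jaws, and check before descending.

```bash
python3 -m jog '[[0.04,0.0287,-0.0018,0,0,0,0],[0.04,0.04,0,0,0,0,0],[0.04,0,0,0.01,0,0,-0.177],[0.04,0,0,0.01,0,0,-0.177],[0.04,0,0,0.01,0,0,-0.177],[0.04,0,0,0.01,0,0,-0.177],[0.04,0,0,0.01,0,0,-0.177],[0.04,0,0,0.01,0,0,-0.177],[0.04,0,0,0.01,0,0,-0.177],[0.04,0,0,0.01,0,0,-0.177],[0.04,0,0,0,0,0,-0.177],[0.04,0,0,0,0,0,0]]'
python3 - <<'E'
from h import *
print(status.state()['ee_pos'],status.state()['ee_rot'],status.state()['qpos'].round(1))
f=grab('wrist','w8.png')
E
```

```text
time_s: 15.65
ee_pos: [532.4, 167.5, 312.4]
ee_rot: [-180.0, -0.0, 178.0]
force: [1.2, 0.6, 0.9]
gripper_width: 40.2
[532.39825336 167.5265372  312.36202528] [-1.79994019e+02 -7.22753964e-03  1.77956710e+02] [ 16.3  21.1  99.7  -0.   59.2 -71.7]
```

View pics/w8.png

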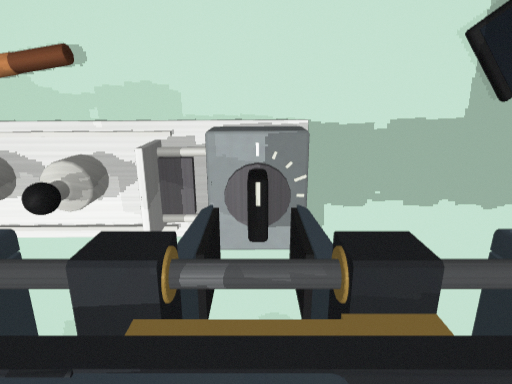

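```bash
python3 -m jog '[[0.035,0,0.0018,0.01,0,0,-0.005],[0.03,0,0,0.015,0,0,0],[0.03,0,0,0.015,0,0,0],[0.03,0,0,0.012,0,0,0],[0.03,0,0,0.006,0,0,0],[0.03,0,0,0.003,0,0,0],[0.03,0,0,0,0,0,0]]' 45
python3 -m jog '[[0.02,0,0,0,0,0,0],[0.005,0,0,0,0,0,0],[0.005,0,0,0,0,0,0],[0.005,0,0,0,0,0,0],[0.005,0,0,0,0,0,0],[0.005,0,0,0,0,0,0]]'
python3 - <<'E'
from h import *
s=status.state();print(s['ee_pos'],s['ee_rot'],s['torque'])
f=grab('wrist','w9.png')
E
```

```text
time_s: 16.58
ee_pos: [532.4, 169.9, 251.5]
ee_rot: [-180.0, 0.0, 178.4]
force: [0.1, -0.0, 0.1]
gripper_width: 30.0
time_s: 17.32
ee_pos: [532.4, 169.6, 251.8]
ee_rot: [-180.0, 0.0, 178.4]
force: [-0.5, -3.2, 4.0]
gripper_width: 13.7
[532.44214845 169.64993858 251.78170286] [-1.79981073e+02  3.33250817e-02  1.78406555e+02] [-0.48714276 -0.12057359 -0.20829992]
```

View pics/w9.png

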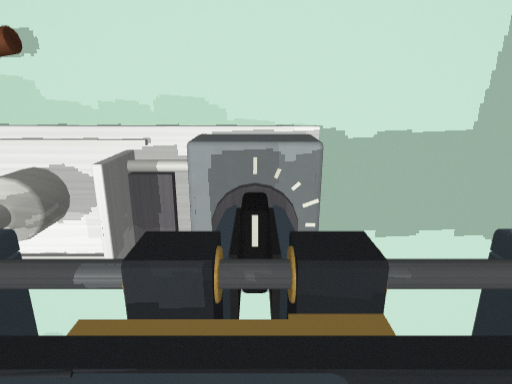

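The bar is gripped at 13.7 mm. Now I'll turn clockwise, which is +rz in the tool frame, slowly.

```bash
python3 -m jog '[[0.005,0,0,0,0,0,0.05],[0.005,0,0,0,0,0,0.1],[0.005,0,0,0,0,0,0.1],[0.005,0,0,0,0,0,0.1],[0.005,0,0,0,0,0,0.1],[0.005,0,0,0,0,0,0.1],[0.005,0,0,0,0,0,0.1],[0.005,0,0,0,0,0,0.1],[0.005,0,0,0,0,0,0.1],[0.005,0,0,0,0,0,0.1],[0.005,0,0,0,0,0,0.05],[0.005,0,0,0,0,0,0]]'
python3 - <<'E'
from h import *
s=status.state();print(s['ee_pos'],s['ee_rot'],s['torque'],s['qpos'].round(1))
f=grab('wrist','w10.png')
E
```

```text
time_s: 18.88
ee_pos: [532.2, 169.3, 251.8]
ee_rot: [-179.9, 0.1, 121.2]
force: [0.1, -5.4, 6.0]
gripper_width: 13.8
[532.23390799 169.25045571 251.82217988] [-1.79937660e+02  9.38353898e-02  1.21192898e+02] [-0.89797424  0.01304797  0.120316  ] [ 1.650e+01  2.490e+01  1.039e+02 -1.000e-01  5.130e+01 -1.460e+01]
```

View pics/w10.png

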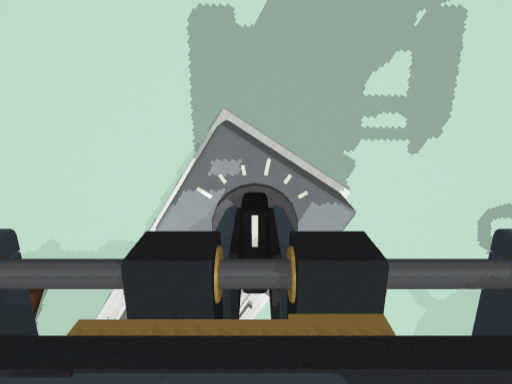

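It has turned 57.2° so far, and the long third mark is at px (267,167), just clockwise of the pointer. Another 0.204 rad remains.

```bash
python3 -m jog '[[0.005,0,0,0,0,0,0.05],[0.005,0,0,0,0,0,0.05],[0.005,0,0,0,0,0,0.05],[0.005,0,0,0,0,0,0.05],[0.005,0,0,0,0,0,0.004],[0.005,0,0,0,0,0,0],[0.005,0,0,0,0,0,0]]'
python3 - <<'E'
from h import *
s=status.state();print(s['ee_pos'],s['ee_rot'],s['torque'],s['qvel'].round(2))
f=grab('wrist','w11.png'); g=cv2.cvtColor(f['color'],cv2.COLOR_BGR2GRAY)
# mark & pointer angle about dial axis
ax=np.array([531.9,169.3])
for u,v,z in [(254,220,88),(254,244,88)]: print(plane(f,u,v,z).round(1))
f=grab('side'); c=f['color'][140:260,220:320]; cv2.imwrite('pics/s11.png',cv2.resize(c,None,fx=5,fy=5,interpolation=cv2.INTER_CUBIC))
for l in ['follower','left_bottle']:
    print(l,[(np.round(d['location'],1).tolist(),round(d['p'],2)) for d in vision.find_in('side',l)][:4])
E
```

```text
time_s: 19.8
ee_pos: [532.1, 169.2, 251.8]
ee_rot: [-179.9, 0.1, 109.5]
force: [-0.6, -4.6, 6.8]
gripper_width: 14.2
[532.1316523  169.17259957 251.80999618] [-1.79935850e+02  1.06072644e-01  1.09517727e+02] [-0.95055004  0.06109415  0.11422944] [0.09 0.05 0.04 0.   0.09 0.03]
[525.8 186.1  88. ]
[529.9 174.4  88. ]
follower [([504.5, 56.1, 21.7], 0.59)]
left_bottle []
```

View pics/w11.png

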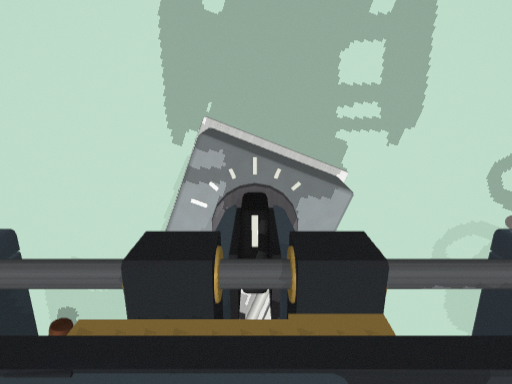

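View pics/s11.png

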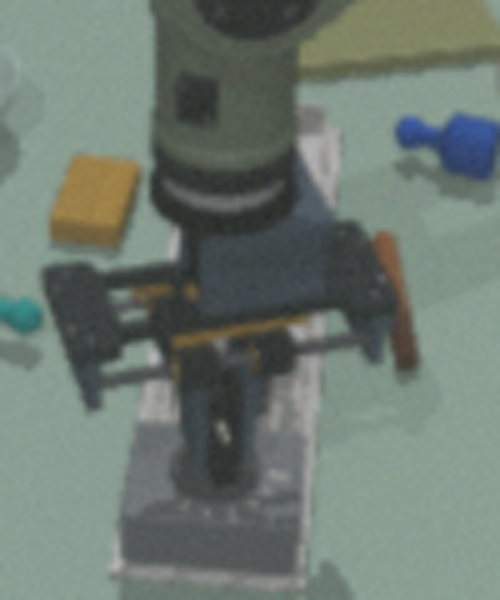

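The pointer's white line at (254,232) is in line with the long third mark at (254,165). I'll hold for a moment, check that it is stable, and glance at the bottles.

```bash
python3 -m jog '[[0.005,0,0,0,0,0,0],[0.005,0,0,0,0,0,0],[0.005,0,0,0,0,0,0],[0.005,0,0,0,0,0,0]]'
python3 - <<'E'
from h import *
s=status.state();print(s['ee_rot'],s['torque'])
f=grab('top')
c=f['color'][165:235,170:365]; c=cv2.resize(c,None,fx=4,fy=4,interpolation=cv2.INTER_CUBIC)
cv2.imwrite('pics/t12.png',np.clip(c.astype(float)*1.8,0,255).astype(np.uint8))
f=grab('wrist'); g=f['color'][:,:,1]; ys,xs=np.nonzero(g[150:180,245:265]>200); print('mark u',xs.mean()+245)
ys,xs=np.nonzero(g[212:248,245:265]>200); print('line u',xs.mean()+245,np.polyfit(ys,xs,1))
E
```

```text
time_s: 20.5
ee_pos: [532.1, 169.2, 251.8]
ee_rot: [-179.9, 0.1, 109.5]
force: [-0.8, -4.7, 6.7]
gripper_width: 13.7
[-1.79934952e+02  1.06039693e-01  1.09519612e+02] [-0.97113612  0.05593014  0.14114546]
mark u 254.5076923076923
line u 254.5 [3.10502605e-17 9.50000000e+00]
```

View pics/t12.png

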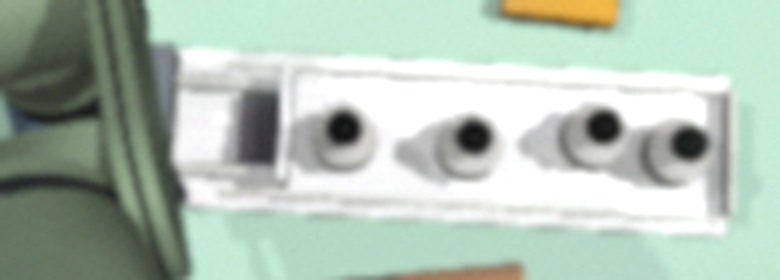

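The top view shows the four bottles standing at zoomed px (345,130), (473,137), (602,127) and (690,143). The follower has moved up close to the row, with its lane-side edge at about 292, and the neighbours haven't moved. I'm handing in.

```bash
python3 -c "
from workcell import ticket; print(ticket.job_done())"
```

```text
the job is handed in; nothing more can be done
None
```

I stood the fallen bottle upright in the gap between its neighbours, let go of it, then turned the dial clockwise to the third click. The job was handed in with the dial still held there, at about 20.6 s of the 58 s allowed.

- **Bottle:** I pinched it by the ball at 20 N, lifted it, carried it to the gap and lowered it until it touched the plate. Pressing to confirm contact reached about 16 N; I eased that to 7 N before opening the fingers.
- **Dial:** I gripped the bar at 45 N. The tool turned 68.9° (1.20 rad), and in the last wrist picture the pointer lined up with the third mark within a fraction of a pixel. It held steady over about half a second without moving.
- **Last top view:** All four bottles were standing, the follower was close to the left bottle, and the neighbours had not visibly moved. The tin and marker, seen only in part in that close-up, looked unmoved. I did not re-check the other bystanders.

The side camera's last network readings were poor because the arm was in the way: it missed the left bottle and placed the follower off-centre. I relied on the top and wrist views instead.

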